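Seat and clamp a block in a drilling jig, then set the drill guide

TASK

Get the cedar block on the jig ready for drilling, pushing things gently with a fingertip: slide it along the board into its corner, square against the fence and the end stop; push the arm of the cam lever round anticlockwise until the cam holds the block tight; and push the drill guide round onto its stop, so that its hole is over the middle of the block. Do not lift or tip the block, and leave the other things on the jig and table where they are.

Things in the scene. Friction and masses are not known exactly. Their poses are not given: they have to be found in the camera images.
- drill_jig: the drilling jig, fixed to the table: a plywood board 15 mm thick with a fence, end stop, cam clamp and swing-over drill guide; placed and turned differently each time. Origin on the table; the board spans x -101..+100, y -130..+102 mm from it. Jig x points away from the robot (to the fence), y left (to the end stop), z up. Jig coordinates below are in this frame
- fence_face (a point): on the fence's working face, which looks toward the robot (jig x = +30 mm), behind the seat, 27 mm above the table. The fence is a light wooden bar 20 mm thick, standing 24 mm above the board, along y from -114 to +66
- stop_face (a point): on the end stop's working face, which looks right (jig y = +45 mm), 27 mm above the table. The end stop is a wooden bar 18 mm thick, standing 24 mm above the board, along x from -28 to +30
- cedar_block: the cedar block to be drilled, 45 (x) x 62 (y) x 40 mm (z), about 80 g, loose on the right part of the jig board in front of the fence, its long side along the fence within 0.3 rad. Origin under its centre
- seat (a point): where the underside centre of the block belongs: on the board (z = 15 mm), at jig x = +7.5, y = +14 mm, so that the block's far long side is against the fence and its left end against the end stop; its axes are the jig's
- cam_lever (a joint): angle of the cam lever in rad, growing anticlockwise from above. At 0 its arm points at 190 degrees from jig +x (anticlockwise), nearly at the robot; it starts open, 0.15 to 0.5. The eccentric meets the seated block at about 1.83 and jams at about 1.93; the hinge ends at 2.3. About 0.6 N at cam_push moves it; against the block 4 to 8 N there makes it tight, and it stays so
- cam_pivot (a point): on the vertical hinge axis of the cam lever, at jig x = -46, y = +12 mm, 32 mm above the table, at mid-height of the arm. Under the arm is its round wooden eccentric, 48 mm across, its centre 10 mm off the pivot, 17 to 36 mm above the table. With the lever open at least 55 mm remain between it and the fence, where the 45 mm deep block can slide along
- cam_push (a point): on the centre line of the lever arm, 90 mm from the pivot, at mid-height. The wooden arm is 17 mm wide and 13 mm high (25.5 to 38.5 mm above the table), and ends 126 mm from the pivot
- guide_arm (a joint): angle of the drill guide in rad, growing anticlockwise seen from above. 0 = working position on its stop, drill hole over the middle of the seated block; it starts swung away behind the fence between 0.95 and 1.4, and must be turned clockwise. Light friction (under 1 N), stays where it is left
- guide_pivot (a point): on the vertical hinge axis of the drill guide, at jig x = +80, y = +60 mm, 68 mm above the table, at mid-height of the arm. The thin steel stop pin stands on the fence, left of the arm's working position
- guide_hole (a point): centre of the steel drill bush in the guide arm, 85.9 mm from the pivot, at mid-height of the arm
- guide_push (a point): on the centre line of the guide arm, 110 mm from the pivot, at mid-height. The aluminium arm is 26 mm wide and 16 mm high, 60 to 76 mm above the table, 5 mm above the top of the block (55 mm); the bush stands up to 80 mm; the arm ends 117 mm from the pivot
- tin: round green and white screw tin, 48 mm across and 28 mm high, standing on the near left corner of the jig board; a bystander, origin under its centre
- waiting_block: a second, identical cedar block (45 x 62 x 40 mm) waiting on the table in front of the jig, a little left; a bystander, origin under its centre
- eyelet_jar: small jar of eyelets with a black lid at the back left of the table, 45 mm across, 56 mm high; bystander, origin under its centre
- oil_bottle: small white oil bottle with a black cap at the back of the table, 32 mm across, 83 mm high; bystander, origin under its centre
- tape_measure: tape measure at the back right of the table, 28 x 58 x 52 mm; bystander, origin under its centre
- screwdriver: screwdriver lying across the front right of the table, 171 mm long, 24 mm thick; bystander, origin under its middle

How it is judged:
At the end, for the whole second after the job is handed in: The block is within 3 mm of its seat along the fence and across it, square within 0.05 rad, flat on the board; the cam presses on it with more than 8 N by itself; the drill guide is on its stop (within 0.04 rad) with its hole within 6 mm of the block's middle (x of cedar_block in the frame of seat between -0.003 and 0.003 m and y of cedar_block in the frame of seat between -0.003 and 0.003 m and angle between the x axis of cedar_block and the x axis of seat, either way round below 0.05 rad and height (world z) of cedar_block below 0.018 m and contact force between cam_lever and cedar_block above 8 N and value of joint cam_lever above 1.6 rad and value of joint guide_arm below 0.04 rad and horizontal distance between guide_hole and cedar_block below 0.006 m and linear speed of cedar_block below 0.01 m/s); the robot touches nothing.
It fails at once if the block is lifted more than 8 mm off the board or tipped (height (world z) of cedar_block above 0.023 m or angle between cedar_block's own z axis and vertical above 0.2 rad).
It fails at once if the block, the lever or the guide is squeezed or forced with more than 40 N (contact force between the fingers and cedar_block above 80 N or contact force between the fingers and drill_jig above 80 N).
It fails at once if another thing is shifted by more than 20 mm (distance of any of tin, waiting_block, eyelet_jar, oil_bottle, tape_measure, screwdriver from where it was at the start of the episode above 0.02 m).
It also fails if it takes over 72 s, if anything falls off the work surface, if the arm or the gripper's body presses on something with over 40 N, if the wrist force passes 120 N, or if a joint passes its speed limit or range.

ROBOT

A 7-joint arm with a two-finger parallel gripper is mounted at the origin on a cart in front of the work surface, level with it; the furniture and walls round the work are solid. World frame = base frame: x ahead of the robot, y to its left, z up, the work surface at z = 0. Lengths are in m, angles in rad, forces in N, time in s.
With the tool pointing down it reaches from about 0.4 to 0.85 m from the base axis. Payload 10.4 kg.
Tool frame: the origin (TCP) lies on the centre line of the jaws, within the pads' length; the fingertips stand r.finger_overhang ahead of it and the grasp point (between the pads) lies 5 mm behind it (r.finger_overhang is the distance from the TCP to the fingertips, in m); z points along the fingers, y is the line along which they close (so a half turn about z gives the same grasp; the last joint's range is limited). The gripper opens to 87 mm and grips with 3 to 60 N. Pads are 19 mm wide; open, the fingers measure 117 mm over their backs; the gripper's body (75 mm by 190 mm) begins 51 mm behind the grasp point.
Start: joints at [-1.151, 0.332, -0.065, 1.46, 0.022, 1.35, -0.088], TCP at [0.268, 0.565, 0.213] pointing down, gripper open.
Joint ranges: [-2.6, 2.6], [-0.5, 2.12], [-1.47, 1.34], [0.16, 2.42], [-1.27, 4.41], [0.06, 2.06], [-2.6, 2.6]. Speed limits (rad/s): [2.22, 2.22, 2.79, 2.79, 3.14, 3.14, 3.14].

INTERFACE

Orientations are given as a unit quaternion [x, y, z, w].
In Python, from bench import read_state, viewer, r gives the robot as it stands.
- The arm moves only by the tool carry_out, never from a script. Its argument "moves" is a list of rows, each a list of 6 numbers: the shift along the tool's x, y, z in units of 40 mm (1.0 is 40 mm), then the turn, a rotation vector about the tool's x, y, z in units of 8 degrees (1.0 is 8 degrees). A call has 1 to 20 rows; each row shifts and turns the commanded pose from where the row before left it, along the tool's axes as they then stand; what a row does not reach is not made up. A row lasts 1/8 s, in which the tool goes at most 62.5 mm and 10.7 degrees, less where a joint would pass 70% of its speed; a pose out of reach is approached as far as the arm can. A call is refused whole if a number of a shift passes 1 or a number of a turn 1, either way. A call with a gripper value outside its range is refused whole. "fingers" is the finger opening in mm, from 0 to 87, set as the call begins (left out, the last holds). The fingers move at their own pace and stop on an object; "force" is the grip in N (left out, the last holds). Time passes only in rows, so rows that do not move let the fingers close. It gives the time, the measured TCP pose, the force, the opening and the grip force at its end, in the units of the state.
- read_state(): the state, without advancing time (a new reading comes with each control period).
- viewer.camera(name): name is "scene" or "top"; returns a dict with "pixels" (480x640x3 uint8, red, green, blue), "range_z" (480x640 float32, m along the optical axis (not along the pixel's ray), 0 where there is no reading), "fx", "fy", "cx", "cy" (pixels), "xyz" and "orientation" of the camera in the world. Camera axes: x right, y down, z forward; pixel columns grow to the right and rows downward; lengths in m; the calibration is good to about 2 mm. A picture is of the moment at which its call begins.
- r.close_job(): hands the job in; it is judged then, once.
The state is a dict: "time": time; "joint_positions": joint angles; "joint_vel": joint speeds; "joint_torque": joint torques, N m; "ee_pos": TCP position; "eef_rot": TCP orientation; "ft_force": force on the tool from outside, world axes, zero at the start; "torque": the same for the moment, N m; "width": finger opening in m; "grip_force": force on a finger pad.
Only numpy, scipy, OpenCV 4.12 (cv2) and the standard library are available. Lean on these libraries where they do the work, as an engineer would, in place of code of your own. Each camera call takes 0.05 s, during which the arm holds its last target. There are 200 camera calls.

## Working session

There is one attempt and no reset: what is moved stays moved. The work goes in short steps, Python scripts to look and compute and a tool call to move; the robot and the scene stay as the last step left them, time stands still between calls to the robot, and variables do not carry over. Pictures are saved under pics/ and viewed, at most 10 in all, crops included, and the job is handed in when it is done.

Besides the shell and the picture viewer there is one more tool, called in YAML: its name, and indented under it one key for each argument. carry_out: Moves the arm, as the interface text tells. Its arguments: {"type":"object","properties":{"moves":{"type":"array","items":{"type":"array","items":{"type":"number"}}},"fingers":{"type":"number"},"force":{"type":"number"}},"required":["moves"]}

```bash
mkdir -p pics; ls
cat > h.py <<'E'
import numpy as np, cv2
from scipy.spatial.transform import Rotation as R
from bench import read_state, viewer, r
def cam(n):
    c=viewer.camera(n); z=c["range_z"]; v,u=np.mgrid[0:480,0:640]
    P=np.stack([(u-c["cx"])/c["fx"]*z,(v-c["cy"])/c["fy"]*z,z],-1)
    o=c["orientation"]; Rm=R.from_quat(o).as_matrix() if np.size(o)==4 else np.array(o)
    W=P@Rm.T+np.array(c["xyz"]); W[z==0]=np.nan
    return c,W
def save(n,im,s=1):
    cv2.imwrite(f"pics/{n}.png",cv2.resize(im[...,::-1],None,fx=s,fy=s))
E
python3 - <<'E'
from h import *
for n in("top","scene"):
    c,W=cam(n); save(n+"0",c["pixels"]); np.savez(n+"0.npz",px=c["pixels"],W=W); print(n,c["xyz"],c["orientation"],c["fx"])
s=read_state(); print(s["time"],s["ee_pos"],s["eef_rot"],s["ft_force"],s["width"],r.finger_overhang)
E
```

```text
pics
top [0.42869427 0.00495212 0.91880492] [ 0.71097073 -0.69939892  0.03485391 -0.06439698] 489.3300917840985
scene [-0.03145127 -0.33361269  0.63141149] [ 0.78654073 -0.44978353  0.20596238 -0.36963219] 497.3756843244644
0.1 [0.26765232 0.56439395 0.21192267] [ 2.19588772e-01  9.75592312e-01 -6.33121671e-04 -1.05060421e-04] [-0.14583181  0.29644603 -0.24534582] 0.08719718963079742 0.014
```

View pics/top0.png

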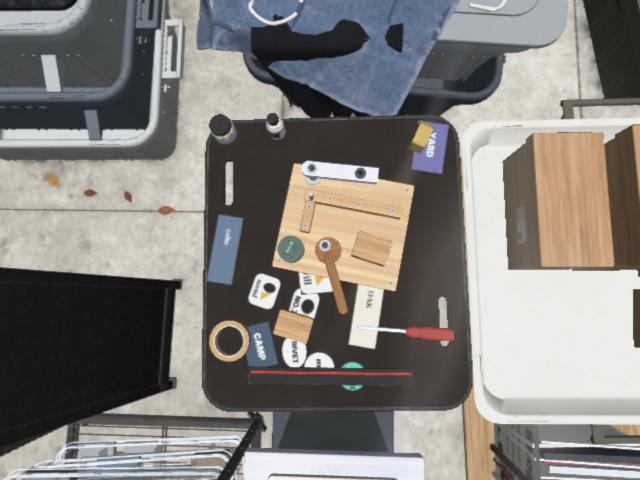

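View pics/scene0.png

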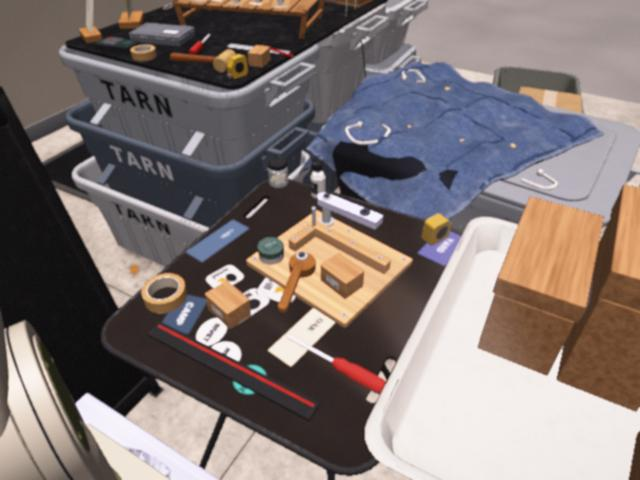

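The top view shows the jig board with corners near (292,163), (413,184), (398,291) and (273,270). The block is at (372,247), the cam pivot at (325,245) with its arm tip at (343,311), the tin at (290,248) and the guide from (311,170) to (378,173). The scene view agrees, and the arm is out of the way.

```bash
cat >> h.py <<'E'
def rect(W,lo,hi,box,frame=None):
    """min-area rectangle (mm) of points within heights lo..hi and xy box"""
    P=W.reshape(-1,3); P=P[np.isfinite(P[:,0])]
    if frame is not None: P=toj(P,frame)
    m=(P[:,2]>lo)&(P[:,2]<hi)&(P[:,0]>box[0])&(P[:,0]<box[1])&(P[:,1]>box[2])&(P[:,1]<box[3])
    Q=P[m]; return cv2.minAreaRect((Q[:,:2]*1000).astype(np.float32)), Q
def toj(P,f):
    c,s=np.cos(f[2]),np.sin(f[2]); d=P[...,:2]-np.array(f[:2])
    return np.concatenate([d@np.array([[c,-s],[s,c]]),P[...,2:]],-1)
E
python3 - <<'E'
from h import *
for n in("top","scene"):
    d=np.load(n+"0.npz"); W=d["W"]
    if n=="top":
        for q in[(292,163),(413,184),(398,291),(273,270),(372,247),(343,305),(325,245),(290,248),(311,170),(378,173),(361,173),(294,326),(220,400)]: print(q,W[q[1],q[0]].round(4))
    rc,Q=rect(W,.008,.022,(.3,.9,-.3,.2)); print(n,rc,len(Q),np.median(Q[:,2]))
E
```

```text
(292, 163) [0.6809 0.0861 0.0035]
(413, 184) [ 6.426e-01 -1.457e-01  1.000e-04]
(398, 291) [ 0.4398 -0.1159  0.0028]
(273, 270) [0.4746 0.1169 0.0014]
(372, 247) [ 0.5155 -0.0639  0.0542]
(343, 305) [ 0.413  -0.0141  0.0395]
(325, 245) [0.5185 0.0193 0.0466]
(290, 248) [0.5125 0.0823 0.0429]
(311, 170) [0.6461 0.0452 0.0853]
(378, 173) [ 0.6633 -0.0793  0.0009]
(361, 173) [ 0.6473 -0.0433  0.0625]
(294, 326) [0.3749 0.0716 0.044 ]
(220, 400) [2.370e-01 2.067e-01 2.000e-04]
top ((599.6469116210938, -6.0410003662109375), (599.35107421875, 411.2543029785156), 0.024126701056957245) 9451 0.016073284765208085
scene ((599.9693603515625, -5.6242523193359375), (410.4206848144531, 599.1569213867188), 89.94681549072266) 7386 0.0150177671883171
```

```bash
cat >> h.py <<'E'
from scipy.optimize import least_squares
def jigfit(Ws):
    """board outline IoU-like fit: yaw by fence/board rect in mask closed"""
    out=[]
    for W in Ws:
        rc,Q=rect(W,.011,.019,(.425,.71,-.17,.14))
        g=np.zeros((300,330),np.uint8); ij=((Q[:,:2]-[.42,-.18])*1000).astype(int); g[ij[:,0],ij[:,1]]=1
        g=cv2.morphologyEx(g,cv2.MORPH_CLOSE,np.ones((9,9))); g=cv2.morphologyEx(g,cv2.MORPH_OPEN,np.ones((13,13)))
        k,l,st,_=cv2.connectedComponentsWithStats(g); b=1+np.argmax(st[1:,4])
        xy=np.argwhere(l==b).astype(np.float32)/1000+[.42,-.18]
        (c,s,a)=cv2.minAreaRect((xy*1000).astype(np.float32)); out.append((c,s,a))
    return out
E
python3 - <<'E'
from h import *
Wt,Ws=[np.load(n+"0.npz")["W"] for n in("top","scene")]
for n,(c,s,a) in zip("ts",jigfit([Wt,Ws])):
    print(n,c,s,a)
    if s[0]>s[1]: a-=90
    while a>45:a-=90
    while a<-45:a+=90
    t=np.radians(a); c=np.array(c)/1000; o=c-np.array([[np.cos(t),-np.sin(t)],[np.sin(t),np.cos(t)]])@[-.0005,-.014]
    f=(o[0],o[1],t); print("jig",np.round(f,4)); W=Wt if n=="t" else Ws
    for nm,lo,hi,b in(("block",.048,.06,(-.08,.03,-.13,0)),("fence",.033,.045,(.025,.056,-.12,.05)),("lever",.033,.045,(-.18,-.072,-.08,.045)),("guide",.055,.075,(.03,.15,-.12,.09)),("pivcam",.044,.056,(-.08,-.01,-.02,.05)),("tin",.037,.05,(-.11,-.02,.04,.11))):
        rc,Q=rect(W,lo,hi,b,f); print(nm,len(Q),np.round(rc[0],1),np.round(rc[1],1),round(rc[2],1),"med z",np.median(Q[:,2]).round(4), "mean",(Q[:,:2].mean(0)*1000).round(1))
E
```

```text
t (522.7603149414062, -21.235931396484375) (205.228515625, 134.4266357421875) 80.09581756591797
jig [ 0.5257 -0.0075 -0.1729]
block 899 [ -1.9 -57.1] [62.3 45. ] 82.2 med z 0.0559 mean [ -2.2 -57.2]
fence 0 [0. 0.] [0. 0.] 0.0 med z nan mean [nan nan]
lever 582 [-131.2    5.4] [ 57.  120.4] 60.1 med z 0.04 mean [-127.4    7.5]
guide 227 [117.4  23. ] [ 64.4 128.2] 23.1 med z 0.0721 mean [110.   21.3]
pivcam 19 [-13.8  26.2] [9.5 6.3] 85.9 med z 0.0461 mean [-13.4  26.5]
tin 408 [-36.2  74.9] [32.1 68.4] 0.7 med z 0.0434 mean [-34.6  84.9]
s (554.28662109375, -36.313514709472656) (185.52835083007812, 203.1623077392578) 79.52576446533203
jig [ 0.5573 -0.0226 -0.1828]
block 772 [-35.4 -47.1] [63.4 46.9] 83.1 med z 0.0548 mean [-38.  -48.8]
fence 691 [ 39.8 -20.3] [ 22.7 139.9] 0.4 med z 0.0386 mean [ 38.3 -23.5]
lever 464 [-126.9    7.4] [ 69.4 108.6] 87.4 med z 0.038 mean [-117.7    0.2]
guide 512 [74.6 27. ] [ 64.1 124.4] 13.8 med z 0.0689 mean [74.1 26.6]
pivcam 63 [-33.3  10.8] [61.6 42.4] 89.7 med z 0.0535 mean [-43.2  -2.9]
tin 415 [-53.9  75.1] [67.5 69.9] 1.0 med z 0.042 mean [-62.1  87.6]
  return _methods._mean(a, axis=axis, dtype=dtype,
  ret = ret.dtype.type(ret / rcount)
<stdin>:11: RuntimeWarning: Mean of empty slice.
  ret = um.true_divide(
```

```bash
cat >> h.py <<'E'
from scipy.optimize import minimize, differential_evolution
def model(J):
    x,y=J[:,0]*1e3,J[:,1]*1e3
    h=np.where((x>-101)&(x<100)&(y>-130)&(y<102),15.,0)
    h[((x>30)&(x<50)&(y>-114)&(y<66))|((x>-28)&(x<30)&(y>45)&(y<63))]=39
    return h
def fitjig(Ws):
    P=np.concatenate([W.reshape(-1,3) for W in Ws]); P=P[np.isfinite(P[:,0])]
    P=P[(P[:,0]>.38)&(P[:,0]<.72)&(P[:,1]>-.2)&(P[:,1]<.17)&(P[:,2]<.05)]
    f=lambda p:np.minimum(abs(P[:,2]*1e3-model(toj(P,p))),8).mean()
    s=differential_evolution(f,[(.52,.60),(-.05,.04),(-.3,.0)],seed=0,tol=1e-6,maxiter=80,popsize=12)
    return s.x,s.fun
E
cat > m.py <<'E'
from h import *
import warnings; warnings.simplefilter("ignore")
Wt,Ws=[np.load(n+"0.npz")["W"] for n in("top","scene")]
for k in([Wt],[Ws],[Wt,Ws]):
    f,e=fitjig(k); print("jig",np.round(f,4),e)
np.save("jig.npy",f)
for W in(Wt,Ws):
    for nm,lo,hi,b in(("block",.048,.06,(-.08,.03,-.13,0)),("lever",.033,.045,(-.18,-.075,-.08,.045)),("guide",.055,.079,(.03,.15,-.1,.055)),("tin",.035,.05,(-.12,-.04,.04,.12)),("wait",.033,.05,(-.3,-.12,.02,.12))):
        rc,Q=rect(W,lo,hi,b,f); print(nm,len(Q),np.round(rc[0],1),np.round(rc[1],1),round(rc[2],1),"med z",np.median(Q[:,2]).round(4), "mean",(Q[:,:2].mean(0)*1000).round(1))
        if nm in("lever","guide"):
            pv=np.array([-.046,.012] if nm=="lever" else [.08,.06]); d=Q[:,:2]-pv; L=np.hypot(*d.T); d=d[(L>.03)]; a=np.arctan2(d[:,1],d[:,0])
            if nm=="lever": a=a%(2*np.pi)
            print("  angle",np.median(a), "lmax",L.max())
E
python3 m.py
```

```text
jig [ 5.623e-01 -1.000e-04 -1.808e-01] 2.0715476412351435
jig [ 0.5629  0.0015 -0.1821] 2.8237470302457752
jig [ 0.5625  0.0007 -0.1808] 2.4275099279058474
block 899 [-36.3 -71.9] [62.3 45. ] 82.6 med z 0.0559 mean [-36.5 -71.9]
lever 538 [-137.4  -12. ] [ 81.9 115.7] 71.3 med z 0.0391 mean [-121.1  -19.9]
  angle 3.6090144278622533 lmax 0.1373593820526061
guide 877 [66.6 -0.8] [ 63.2 116.6] 4.8 med z 0.0766 mean [82.2  0.8]
  angle -1.5337396558697385 lmax 0.11844255971083087
tin 557 [-64.5  70.3] [45.6 45.6] 11.6 med z 0.0434 mean [-64.6  70.1]
wait 711 [-197.8   43.7] [50.1 45.1] 84.8 med z 0.041 mean [-197.9   44.3]
block 772 [-36.4 -70.9] [63.4 46.9] 83.0 med z 0.0548 mean [-39.  -72.7]
lever 465 [-127.1   10.1] [98.3 96.5] 19.7 med z 0.0381 mean [-121.8  -22.2]
  angle 3.613438465833551 lmax 0.136548008852372
guide 868 [67.6 -0.2] [ 64.1 116.2] 6.0 med z 0.0747 mean [78.  -1.7]
  angle -1.6060627407346357 lmax 0.11697896620932335
tin 432 [-66.   70.4] [48.3 47.1] 42.6 med z 0.0421 mean [-67.1  69.2]
wait 652 [-198.3   44.9] [52.5 45.9] 86.3 med z 0.0398 mean [-200.3   44.5]
```

```bash
cat >> h.py <<'E'
F=np.load("jig.npy")
def go(x,y,z,psi=0,rows=1):
    """units still to go (shift in present tool axes, then turn); psi deg from tool x = -jig x"""
    s=read_state(); a=R.from_quat(s["eef_rot"]); t=F[2]; c,n=np.cos(t),np.sin(t)
    g=np.array([F[0]+c*x/1e3-n*y/1e3,F[1]+n*x/1e3+c*y/1e3,z/1e3])
    th=t+np.pi+np.radians(psi)
    G=R.from_matrix(np.array([[np.cos(th),np.sin(th),0],[np.sin(th),-np.cos(th),0],[0,0,-1]]))
    d=a.inv().apply(g-s["ee_pos"])/.04; w=np.degrees((a.inv()*G).as_rotvec())/8
    print("goal",(x,y,z,psi),"world",g.round(3),"shift/row",(d/rows).round(3),"turn/row",(w/rows).round(3))
def st():
    s=read_state(); j=toj(np.array(s["ee_pos"])[None],F)[0]*1e3
    X=R.from_quat(s["eef_rot"]).as_matrix()[:,0]; psi=np.degrees(np.arctan2(X[1],X[0])-F[2]-np.pi)
    f=np.array(s["ft_force"]); fj=toj(f[None],(0,0,F[2]))[0]
    print("t",s["time"],"jig",j.round(1),"psi",((psi+180)%360-180).round(1),"Fjig",fj.round(2),"q",np.round(s["joint_positions"],2))
E
python3 - <<'E'
from h import *
Ws=np.load("scene0.npz")["W"]; Wt=np.load("top0.npz")["W"]
for W in(Ws,Wt):
    J=toj(W.reshape(-1,3),F)*1e3
    for b in((20,65,20,75),(65,100,45,75),(-70,-20,-10,35)):
        m=(J[:,0]>b[0])&(J[:,0]<b[1])&(J[:,1]>b[2])&(J[:,1]<b[3]); print(b,np.sort(J[m,2])[-4:].round(0))
st(); go(-85,-71,150,0,20); go(-85,-71,50,0,20)
E
```

```text
(20, 65, 20, 75) [81. 81. 81. 81.]
(65, 100, 45, 75) [84. 84. 84. 85.]
(-70, -20, -10, 35) [45. 45. 45. 46.]
(20, 65, 20, 75) [82. 82. 83. 84.]
(65, 100, 45, 75) [85. 86. 86. 86.]
(-70, -20, -10, 35) [48. 48. 48. 48.]
t 0.1 jig [-391.4  501.5  211.9] psi -15.0 Fjig [-0.2   0.27 -0.25] q [-1.15  0.33 -0.06  1.46  0.02  1.35 -0.09]
goal (-85, -71, 150, 0) world [ 0.466 -0.054  0.15 ] shift/row [-0.555 -0.592  0.078] turn/row [-0.    -0.    -0.094]
goal (-85, -71, 50, 0) world [ 0.466 -0.054  0.05 ] shift/row [-0.555 -0.592  0.203] turn/row [-0.    -0.    -0.094]
```

carry_out:
  moves:
    - [-0.56, -0.59, 0.08, 0, 0, 0]
    - [-0.56, -0.59, 0.08, 0, 0, 0]
    - [-0.56, -0.59, 0.08, 0, 0, 0]
    - [-0.56, -0.59, 0.08, 0, 0, 0]
    - [-0.56, -0.59, 0.08, 0, 0, 0]
    - [-0.56, -0.59, 0.08, 0, 0, 0]
    - [-0.56, -0.59, 0.08, 0, 0, 0]
    - [-0.56, -0.59, 0.08, 0, 0, 0]
    - [-0.56, -0.59, 0.08, 0, 0, 0]
    - [-0.56, -0.59, 0.08, 0, 0, 0]
    - [-0.56, -0.59, 0.08, 0, 0, 0]
    - [-0.56, -0.59, 0.08, 0, 0, 0]
    - [-0.56, -0.59, 0.08, 0, 0, 0]
    - [-0.56, -0.59, 0.08, 0, 0, 0]
    - [-0.56, -0.59, 0.08, 0, 0, 0]
    - [-0.56, -0.59, 0.08, 0, 0, 0]
    - [-0.56, -0.59, 0.08, 0, 0, 0]
    - [-0.56, -0.59, 0.08, 0, 0, -0.6]
    - [-0.5, -0.59, 0.08, 0, 0, -0.6]
    - [0, 0, 0, 0, 0, -0.7]
  fingers: 0
  force: 10

```text
time: 2.6
ee_pos: [0.4605, -0.0233, 0.1514]
eef_rot: [0.089, 0.996, -0.0, -0.0]
ft_force: [-0.2, 1.1, -0.2]
width: 0.0006
grip_force: 0.0
```

Run:
```python
from h import *
st(); go(-85,-71,50)
print(read_state()["width"])
c,W=cam("scene"); save("s1",c["pixels"][150:350,180:480],2)
```

```text
t 2.6 jig [-96.  -42.  151.4] psi 0.2 Fjig [-0.34  1.01 -0.22] q [-0.54 -0.    0.49  1.98  0.    1.17  1.35]
goal (-85, -71, 50, 0) world [ 0.466 -0.054  0.05 ] shift/row [-0.275 -0.724  2.536] turn/row [-0.006 -0.004  0.019]
0.0006217640834952343
```

carry_out:
  moves:
    - [-0.14, -0.36, 0.4, 0, 0, 0]
    - [-0.14, -0.36, 0.4, 0, 0, 0]
    - [0, 0, 0.45, 0, 0, 0]
    - [0, 0, 0.45, 0, 0, 0]
    - [0, 0, 0.45, 0, 0, 0]
    - [0, 0, 0.39, 0, 0, 0]
    - [0, 0, 0, 0, 0, 0]
    - [-0.15, 0, 0, 0, 0, 0]
    - [-0.15, 0, 0, 0, 0, 0]
    - [-0.12, 0, 0, 0, 0, 0]
    - [-0.12, 0, 0, 0, 0, 0]
    - [-0.12, 0, 0, 0, 0, 0]
    - [-0.12, 0, 0, 0, 0, 0]
    - [-0.12, 0, 0, 0, 0, 0]
    - [-0.12, 0, 0, 0, 0, 0]
    - [-0.12, 0, 0, 0, 0, 0]
    - [-0.12, 0, 0, 0, 0, 0]
    - [0, 0, 0, 0, 0, 0]

```text
time: 4.9
ee_pos: [0.5164, -0.0603, 0.0502]
eef_rot: [0.089, 0.996, -0.0, 0.0]
ft_force: [-0.1, 0.4, 0.5]
width: 0.0008
grip_force: 0.0
```

Run:
```python
from h import *
st(); go(-24.5,-71,50)
```

```text
t 4.9 jig [-34.5 -68.3  50.2] psi 0.2 Fjig [-0.13  0.34  0.51] q [-0.43  0.28  0.53  1.94 -0.17  0.96  1.57]
goal (-24.5, -71, 50, 0) world [ 0.526 -0.065  0.05 ] shift/row [-0.249 -0.068  0.005] turn/row [-0.001  0.001  0.023]
```

View pics/s1.png

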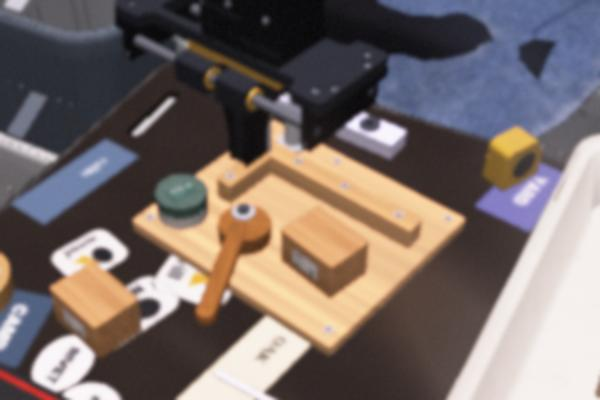

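The picture shows the closed fingers, seen at (250,140) in the crop, hovering above the jig. The block, at (325,245), has not moved yet. I'll carry on pushing it to the fence.

carry_out:
  moves:
    - [-0.1, 0, 0, 0, 0, 0]
    - [-0.08, 0, 0, 0, 0, 0]
    - [-0.05, 0, 0, 0, 0, 0]
    - [-0.05, 0, 0, 0, 0, 0]
    - [0, 0, 0, 0, 0, 0]

```text
time: 5.52
ee_pos: [0.5272, -0.0622, 0.0502]
eef_rot: [0.089, 0.996, 0.0, -0.0]
ft_force: [-0.5, -0.2, 1.1]
width: 0.0007
grip_force: 0.0
```

```bash
cat > blk.py <<'E'
from h import *
import sys
st()
for n in ("top","scene"):
    c,W=cam(n); rc,Q=rect(W,.048,.0585,(-.08,.032,-.13,.046),F)
    print(n,len(Q),np.round(rc[0],1),np.round(rc[1],1),round(rc[2],1),"mean",(Q[:,:2].mean(0)*1e3).round(1),"y range",np.percentile(Q[:,1],[1,99])*1e3,"x",np.percentile(Q[:,0],[1,99])*1e3)
    if len(sys.argv)>1: save(n+sys.argv[1],c["pixels"][140:340,180:480] if n=="scene" else c["pixels"][140:340,220:460],2)
E
python3 blk.py
```

```text
t 5.525 jig [-23.5 -68.3  50.2] psi 0.2 Fjig [-0.5  -0.28  1.05] q [-0.42  0.31  0.52  1.91 -0.18  0.97  1.58]
top 1 [-51.   13.1] [0. 0.] 0.0 mean [-51.   13.1] y range [13.10100908 13.10100908] x [-51.02244098 -51.02244098]
scene 687 [-36.7 -70.9] [62.3 46.4] 82.8 mean [-41.8 -74.5] y range [-102.42770885  -39.13111874] x [-61.45918585 -16.71622748]
```

Run:
```python
from h import *
a,_=cam("top"); b,_=cam("scene")
save("c2",np.hstack([a["pixels"][130:350,210:460],b["pixels"][150:370,190:440]]),1.6)
for c in (a,b):
    s=np.array(read_state()["ee_pos"])
    for p in (s,s-[0,0,.014]):
        q=R.from_quat(c["orientation"]).inv().apply(p-c["xyz"]); print((c["fx"]*q[0]/q[2]+c["cx"]).round(),(c["fy"]*q[1]/q[2]+c["cy"]).round())
```

```text
371.0 241.0
370.0 242.0
345.0 264.0
345.0 270.0
```

View pics/c2.png

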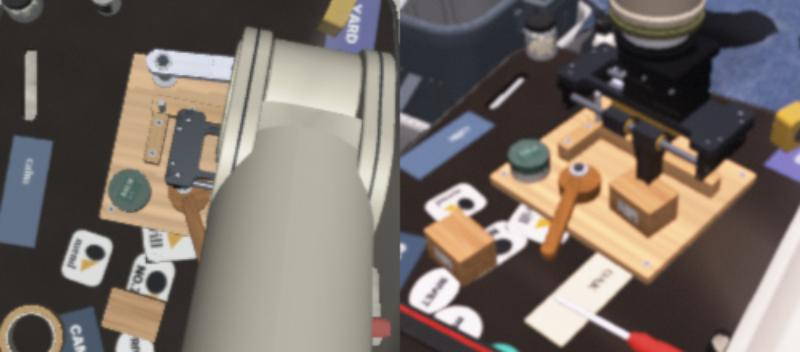

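The fingers show at (648,155) in this composite, right above or behind the block, and the block has not moved. I'll check the finger's real place from depth.

Run:
```python
from h import *
c,W=cam("scene"); J=toj(W,F)*1e3; px=c["pixels"]
for v in range(222,275,4): print(v,[tuple(J[v,u].round(0).astype(int)) for u in (337,341,345,349,353) if np.isfinite(J[v,u,0])])
save("z3",px[200:300,290:410],6)
s=read_state(); print(s)
```

```text
222 [(np.int64(-40), np.int64(-61), np.int64(148)), (np.int64(-48), np.int64(-74), np.int64(159)), (np.int64(-48), np.int64(-82), np.int64(164)), (np.int64(-48), np.int64(-90), np.int64(167)), (np.int64(-48), np.int64(-97), np.int64(171))]
226 [(np.int64(-42), np.int64(-63), np.int64(142)), (np.int64(-49), np.int64(-76), np.int64(153)), (np.int64(-44), np.int64(-80), np.int64(152)), (np.int64(-49), np.int64(-91), np.int64(161)), (np.int64(-50), np.int64(-99), np.int64(165))]
230 [(np.int64(-61), np.int64(-77), np.int64(153)), (np.int64(-57), np.int64(-82), np.int64(153)), (np.int64(-53), np.int64(-86), np.int64(153)), (np.int64(-49), np.int64(-91), np.int64(153)), (np.int64(-45), np.int64(-96), np.int64(153))]
234 [(np.int64(-61), np.int64(-78), np.int64(146)), (np.int64(-60), np.int64(-85), np.int64(149)), (np.int64(-60), np.int64(-92), np.int64(153)), (np.int64(-57), np.int64(-97), np.int64(154)), (np.int64(-51), np.int64(-101), np.int64(152))]
238 [(np.int64(-62), np.int64(-78), np.int64(138)), (np.int64(-60), np.int64(-85), np.int64(141)), (np.int64(-62), np.int64(-94), np.int64(
[... 2250 characters left out ...]
ositions': array([-0.42386208,  0.3056495 ,  0.52438332,  1.91422729, -0.184035  ,
        0.9687246 ,  1.57846285]), 'joint_vel': array([ 0.00033007,  0.00041111,  0.00136524, -0.00083982, -0.00163128,
        0.00103863, -0.00151549]), 'joint_torque': array([ 8.29001045e-03, -4.70400846e+01,  6.38572142e+00, -3.23482919e+01,
        4.49831213e-02,  7.85480300e-02, -3.30863213e-04]), 'ee_pos': array([ 0.52701754, -0.06213456,  0.05023107]), 'eef_rot': array([ 8.86685951e-02,  9.96061180e-01,  8.06192504e-05, -1.12815660e-05]), 'ft_force': array([0.10863653, 0.79913705, 0.2865416 ]), 'torque': array([ 0.02649948, -0.0038955 , -0.01855621]), 'grip_force': 0.0, 'width': 0.0004260305917723811}
```

View pics/z3.png

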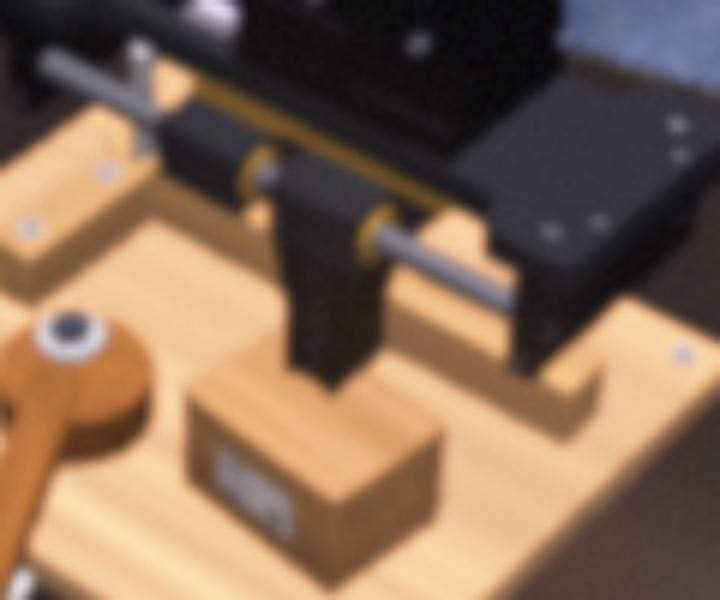

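The finger is where I reported it horizontally: its faces are at x -33..-12 and y -58..-77. Its tip is at z of about 60 mm instead of 36, so it passed over the block. I'll back off, go lower and measure the tip height.

carry_out:
  moves:
    - [0.3, 0, 0, 0, 0, 0]
    - [0.4, 0, 0, 0, 0, 0]
    - [0.4, 0, 0, 0, 0, 0]
    - [0.4, 0, 0, 0, 0, 0]
    - [0.1, 0, 0, 0, 0, 0]
    - [0, 0, 0.3, 0, 0, 0]
    - [0, 0, 0, 0, 0, 0]

```text
time: 6.65
ee_pos: [0.4637, -0.051, 0.0372]
eef_rot: [0.089, 0.996, -0.0, -0.001]
ft_force: [-0.5, -0.1, -0.3]
width: 0.0004
grip_force: 0.0
```

Run:
```python
from h import *
st()
c,W=cam("scene"); J=toj(W,F)*1e3; px=c["pixels"]
s=np.array(read_state()["ee_pos"])
q=R.from_quat(c["orientation"]).inv().apply(s-c["xyz"]); u0,v0=int(c["fx"]*q[0]/q[2]+c["cx"]),int(c["fy"]*q[1]/q[2]+c["cy"]); print(u0,v0)
for v in range(v0-32,v0+24,3): print(v,[J[v,u].round(0).astype(int).tolist() for u in range(u0-12,u0+13,4) if np.isfinite(J[v,u,0])])
```

```text
t 6.65 jig [-87.9 -68.6  37.2] psi 0.2 Fjig [-0.51 -0.23 -0.34] q [-0.48  0.18  0.53  2.08 -0.12  0.91  1.51]
320 290
258 [[-125, -75, 139], [-122, -80, 140], [-119, -86, 141], [-116, -90, 142], [-112, -95, 142], [-112, -102, 146], [-114, -111, 152]]
261 [[-127, -77, 135], [-125, -83, 138], [-124, -90, 141], [-119, -93, 140], [-115, -97, 139], [-109, -100, 137], [-111, -109, 143]]
264 [[-126, -75, 128], [-125, -83, 132], [-126, -91, 138], [-126, -99, 142], [-119, -100, 138], [-111, -101, 133], [-101, -101, 126]]
267 [[-59, -15, 37], [-126, -83, 127], [-125, -90, 130], [-125, -98, 135], [-120, -102, 134], [-118, -107, 136], [-46, -58, 54]]
270 [[-61, -16, 31], [-98, -58, 84], [-125, -90, 124], [-125, -98, 129], [-120, -102, 128], [-120, -109, 132], [-117, -114, 134]]
273 [[-61, -16, 24], [-99, -60, 80], [-98, -67, 84], [-125, -98, 124], [-96, -82, 91], [-82, -79, 79], [-121, -118, 133]]
276 [[-59, -15, 14], [-99, -59, 72], [-97, -66, 75], [-100, -77, 84], [-93, -80, 82], [-80, -77, 70], [-59, -68, 48]]
279 [[-65, -20, 15], [-100, -60, 67], [-97, -66, 69], [-99, -76, 77], [-90, -77, 71
[... 610 characters left out ...]
-74, 14]]
297 [[-97, -48, 14], [-94, -54, 16], [-89, -59, 15], [-84, -64, 15], [-80, -69, 15], [-76, -74, 16], [-71, -79, 15]]
300 [[-100, -51, 12], [-99, -59, 16], [-93, -63, 14], [-88, -67, 13], [-86, -74, 16], [-81, -79, 16], [-77, -84, 16]]
303 [[-102, -53, 7], [-102, -61, 13], [-99, -68, 15], [-95, -73, 15], [-90, -78, 15], [-87, -83, 16], [-81, -87, 14]]
306 [[-103, -53, 0], [-102, -61, 6], [-102, -70, 12], [-99, -76, 14], [-92, -87, 16], [-87, -92, 15]]
309 [[-107, -57, 0], [-103, -62, 0], [-101, -69, 3], [-100, -77, 9], [-99, -85, 13], [-95, -91, 14], [-92, -96, 15]]
312 [[-113, -62, 0], [-108, -66, 0], [-104, -72, 0], [-100, -77, 1], [-101, -87, 9], [-101, -95, 14], [-97, -100, 15]]
```

carry_out:
  moves:
    - [0, 0, 0.2, 0, 0, 0]
    - [0, 0, 0.2, 0, 0, 0]
    - [-0.15, 0.0, 0, 0, 0, 0]
    - [-0.12, 0, 0, 0, 0, 0]
    - [-0.12, 0, 0, 0, 0, 0]
    - [-0.12, 0, 0, 0, 0, 0]
    - [-0.12, 0, 0, 0, 0, 0]
    - [-0.12, 0, 0, 0, 0, 0]
    - [-0.12, 0, 0, 0, 0, 0]
    - [-0.12, 0, 0, 0, 0, 0]
    - [-0.12, 0, 0, 0, 0, 0]
    - [-0.12, 0, 0, 0, 0, 0]
    - [-0.12, 0, 0, 0, 0, 0]
    - [-0.12, 0, 0, 0, 0, 0]
    - [0, 0, 0, 0, 0, 0]

```text
time: 8.57
ee_pos: [0.5224, -0.0614, 0.0223]
eef_rot: [0.089, 0.996, -0.0, 0.0]
ft_force: [0.1, 1.3, -0.1]
width: 0.0004
grip_force: 0.0
```

```bash
python3 blk.py
```

```text
t 8.575 jig [-28.3 -68.3  22.3] psi 0.2 Fjig [-0.1   1.33 -0.08] q [-0.42  0.34  0.51  1.94 -0.21  0.91  1.6 ]blk.py:6: RuntimeWarning: Mean of empty slice.
  print(n,len(Q),np.round(rc[0],1),np.round(rc[1],1),round(rc[2],1),"mean",(Q[:,:2].mean(0)*1e3).round(1),"y range",np.percentile(Q[:,1],[1,99])*1e3,"x",np.percentile(Q[:,0],[1,99])*1e3)
  ret = um.true_divide(
Traceback (most recent call last):
  File "blk.py", line 6, in <module>
    print(n,len(Q),np.round(rc[0],1),np.round(rc[1],1),round(rc[2],1),"mean",(Q[:,:2].mean(0)*1e3).round(1),"y range",np.percentile(Q[:,1],[1,99])*1e3,"x",np.percentile(Q[:,0],[1,99])*1e3)
                                                                                                                      ~~~~~~~~~~~~~^^^^^^^^^^^^^^^
IndexError: index -1 is out of bounds for axis 0 with size 0
```

Now the last few millimetres onto the fence, checked with the scene camera only.

carry_out:
  moves:
    - [-0.06, 0, 0, 0, 0, 0]
    - [-0.05, 0, 0, 0, 0, 0]
    - [0, 0, 0, 0, 0, 0]

```text
time: 9.0
ee_pos: [0.5246, -0.0616, 0.0218]
eef_rot: [0.089, 0.996, 0.0, -0.002]
ft_force: [-7.1, 2.0, 5.9]
width: 0.0006
grip_force: 4.0
```

```bash
sed -i 's/    print(n,len(Q)/    if len(Q)<50: print(n,len(Q)); continue\n&/' blk.py; python3 blk.py
```

```text
t 9.0 jig [-26.1 -68.1  21.8] psi 0.2 Fjig [-7.3   0.67  5.87] q [-0.41  0.35  0.51  1.94 -0.21  0.92  1.6 ]
top 0
scene 244 [-10.2 -81.4] [35.2 63.9] 77.9 mean [ -8.7 -80.8] y range [-98.42498258 -59.29523299] x [-37.83976199  23.31407973]
```

carry_out:
  moves:
    - [0.25, 0, 0, 0, 0, 0]
    - [0.3, -0.1, 0, 0, 0, 0]
    - [0.1, -0.44, 0, 0, 0, 0]
    - [0, -0.45, 0, 0, 0, 0]
    - [-0.1, -0.44, 0, 0, 0, 0]
    - [-0.45, 0, 0, 0, 0, 0]
    - [-0.45, 0, 0, 0, 0, 0]
    - [-0.4, 0, 0, 0, 0, 0]
    - [0, 0.1, 0, 0, 0, 0]
    - [0, 0.12, 0, 0, 0, 0]
    - [0, 0.13, 0, 0, 0, 0]
    - [0, 0.13, 0, 0, 0, 0]
    - [0, 0.13, 0, 0, 0, 0]
    - [0, 0.13, 0, 0, 0, 0]

```text
time: 10.85
ee_pos: [0.5509, -0.0942, 0.0222]
eef_rot: [0.089, 0.996, -0.0, -0.0]
ft_force: [-0.6, -1.4, -0.2]
width: 0.0004
grip_force: 0.5
```

```bash
python3 blk.py; python3 -c "
from h import *
go(10,-30,21,0)"
```

```text
t 10.85 jig [  5.6 -95.5  22.2] psi 0.2 Fjig [-0.36 -1.47 -0.2 ] q [-0.35  0.41  0.52  1.86 -0.25  0.94  1.68]
top 214 [-13.4 -30. ] [35.4 98.5] 59.4 mean [ 13.6 -44.1] y range [-56.23493604 -32.66291417] x [-10.59946967  29.22787084]
scene 550 [  3.4 -63.4] [82.2 41.4] 88.6 mean [ -2.6 -57.4] y range [-103.20848727  -23.09199364] x [-16.06635672  18.93218357]
goal (10, -30, 21, 0) world [ 0.567 -0.031  0.021] shift/row [-0.113  1.621  0.031] turn/row [0.003 0.    0.03 ]
```

carry_out:
  moves:
    - [-0.01, 0.13, 0, 0, 0, 0]
    - [-0.01, 0.13, 0, 0, 0, 0]
    - [-0.01, 0.13, 0, 0, 0, 0]
    - [-0.01, 0.13, 0, 0, 0, 0]
    - [-0.01, 0.13, 0, 0, 0, 0]
    - [-0.01, 0.13, 0, 0, 0, 0]
    - [-0.01, 0.13, 0, 0, 0, 0]
    - [-0.01, 0.13, 0, 0, 0, 0]
    - [-0.01, 0.13, 0, 0, 0, 0]
    - [-0.01, 0.13, 0, 0, 0, 0]
    - [-0.01, 0.13, 0, 0, 0, 0]
    - [0, 0.1, 0, 0, 0, 0]
    - [0, 0, 0, 0, 0, 0]

```text
time: 12.58
ee_pos: [0.5663, -0.0345, 0.0223]
eef_rot: [0.088, 0.996, 0.0, 0.0]
ft_force: [0.3, -0.3, 1.2]
width: 0.0004
grip_force: 0.0
```

```bash
python3 blk.py
```

```text
t 12.575 jig [ 10.1 -33.9  22.3] psi 0.2 Fjig [ 0.33 -0.29  1.17] q [-0.43  0.42  0.5   1.84 -0.25  0.94  1.57]
top 0
scene 558 [ 6.1 -2.2] [83.1 45.8] 89.2 mean [-0.   3.6] y range [-42.9928543   38.18449637] x [-16.30391029  23.61729329]
```

carry_out:
  moves:
    - [0, 0.07, 0, 0, 0, 0]
    - [0, 0.05, 0, 0, 0, 0]
    - [0, 0.04, 0, 0, 0, 0]
    - [0, 0.04, 0, 0, 0, 0]
    - [0, 0, 0, 0, 0, 0]

```text
time: 13.3
ee_pos: [0.5673, -0.0275, 0.0222]
eef_rot: [0.089, 0.996, -0.0, -0.0]
ft_force: [-0.6, -2.6, 1.6]
width: 0.0007
grip_force: 1.3
```

carry_out:
  moves:
    - [0, 0.03, 0, 0, 0, 0]
    - [0, 0.02, 0, 0, 0, 0]
    - [0, 0, 0, 0, 0, 0]

```text
time: 13.68
ee_pos: [0.5673, -0.0273, 0.0222]
eef_rot: [0.09, 0.996, -0.001, -0.0]
ft_force: [-3.4, -8.4, 2.7]
width: 0.0005
grip_force: 4.3
```

```bash
python3 blk.py
```

```text
t 13.675 jig [  9.7 -26.7  22.2] psi 0.1 Fjig [-1.81 -8.82  2.7 ] q [-0.45  0.43  0.5   1.83 -0.24  0.94  1.55]
top 0
scene 541 [5.6 4.3] [81.1 46.4] 89.8 mean [-0.4 10.2] y range [-35.65047319  44.01862422] x [-16.74971991  23.5601095 ]
```

carry_out:
  moves:
    - [0, -0.2, 0, 0, 0, 0]
    - [0, -0.2, -0.3, 0, 0, 0]
    - [0, 0, -0.8, 0, 0, 0]
    - [0, 0, -0.9, 0, 0, 0.5]
    - [0.6, 0, 0, 0, 0, 1]
    - [0.6, 0, 0, 0, 0, 1]
    - [0.6, 0, 0, 0, 0, 1]
    - [0, 0, 0, 0, 0, 1]
    - [0, 0, 0, 0, 0, 1]
    - [0, 0, 0, 0, 0, 1]
    - [0, 0, 0, 0, 0, 1]
    - [0, 0, 0, 0, 0, 1]
    - [0, 0, 0, 0, 0, 0.4]

```text
time: 15.4
ee_pos: [0.4991, -0.014, 0.1031]
eef_rot: [0.653, 0.757, 0.001, 0.0]
ft_force: [-0.9, 0.3, 0.2]
width: 0.0007
grip_force: 0.0
```

```bash
python3 blk.py; python3 -c "
from h import *
go(-138.5,-4.6,60,-63.1);go(-138.5,-4.6,16,-63.1)"
```

```text
t 15.4 jig [-59.8 -25.9 103.1] psi -71.2 Fjig [-0.91  0.1   0.25] q [-0.69  0.17  0.69  1.95 -0.12  1.06  0.2 ]
top 0
scene 367 [6.8 4.5] [47.7 45. ] 2.5 mean [ 5.8 -1.2] y range [-16.89745457  25.91373462] x [-16.25094767  28.60113063]
goal (-138.5, -4.6, 60, -63.1) world [0.425 0.021 0.06 ] shift/row [ 1.14  -1.689  1.073] turn/row [ 0.008 -0.004 -0.994]
goal (-138.5, -4.6, 16, -63.1) world [0.425 0.021 0.016] shift/row [ 1.14  -1.69   2.173] turn/row [ 0.008 -0.004 -0.994]
```

carry_out:
  moves:
    - [0.285, -0.42, 0, 0, 0, 0]
    - [0.285, -0.42, 0, 0, 0, 0]
    - [0.285, -0.42, 0, 0, 0, 0]
    - [0.285, -0.42, 0.1, 0, 0, 0]
    - [0, 0, 0.4, 0, 0, -0.5]
    - [0, 0, 0.4, 0, 0, -0.5]
    - [0, 0, 0, 0, 0, 0]

```text
time: 16.38
ee_pos: [0.425, 0.0208, 0.066]
eef_rot: [0.597, 0.802, -0.0, -0.0]
ft_force: [-0.3, 0.7, 0.3]
width: 0.0003
grip_force: 0.0
```

Run:
```python
from h import *
st(); go(-138.5,-4.6,16,-63.1)
c,W=cam("scene"); J=toj(W,F)
m=(J[...,2]>.033)&(J[...,2]<.045)&(J[...,0]<-.09)&(J[...,0]>-.165)&(J[...,1]<.0)&(J[...,1]>-.08)
d=J[m][:,:2]-[-.046,.012]; print(m.sum(), np.median(np.arctan2(d[:,1],d[:,0])%(2*np.pi))-3.316)
```

```text
t 16.375 jig [-139.   -5.   66.] psi -63.0 Fjig [-0.41  0.62  0.26] q [-0.79  0.02  0.65  2.16 -0.02  0.97  0.16]
goal (-138.5, -4.6, 16, -63.1) world [0.425 0.021 0.016] shift/row [0.003 0.016 1.249] turn/row [-0.009 -0.     0.015]
368 0.3009420690005373
```

carry_out:
  moves:
    - [0, 0, 0.4, 0, 0, 0]
    - [0, 0, 0.4, 0, 0, 0]
    - [0, 0, 0.44, 0, 0, 0]
    - [-0.1, 0, 0, 0, 0, 0]
    - [-0.1, 0, 0, 0, 0, 0]
    - [-0.158, -0.028, 0, 0, 0, -0.5]
    - [-0.158, -0.028, 0, 0, 0, -0.5]
    - [-0.158, -0.028, 0, 0, 0, -0.5]
    - [-0.158, -0.028, 0, 0, 0, -0.5]
    - [-0.158, -0.028, 0, 0, 0, -0.5]
    - [-0.158, -0.028, 0, 0, 0, -0.5]
    - [-0.158, -0.028, 0, 0, 0, -0.5]
    - [-0.158, -0.028, 0, 0, 0, -0.5]
    - [-0.158, -0.028, 0, 0, 0, -0.5]
    - [-0.158, -0.028, 0, 0, 0, -0.5]
    - [0, 0, 0, 0, 0, 0]

```text
time: 18.42
ee_pos: [0.4547, -0.0443, 0.0175]
eef_rot: [0.288, 0.958, 0.0, 0.001]
ft_force: [-0.1, -0.3, -0.2]
width: 0.0004
grip_force: 0.0
```

```bash
cat > lev.py <<'E'
from h import *
st()
for a in (1.0,1.3,1.6,1.83,1.9,1.95,2.0):
    p=a+np.radians(190); u=np.array([np.cos(p),np.sin(p)]); t=np.array([-u[1],u[0]])
    q=np.array([-46,12])+90*u-19*t; go(*q.round(1),16,round(np.degrees(p)-270,1))
for n in("top","scene"):
    c,W=cam(n); J=toj(W,F); x,y,z=J[...,0],J[...,1],J[...,2]; rr=np.hypot(x+.046,y-.012)
    px=c["pixels"].astype(int); m=(z>.035)&(z<.043)&(rr>.04)&(rr<.13)&(px[...,0]-px[...,2]>50)&(x<.028)&(y<.043)
    a=np.arctan2(y[m]-.012,x[m]+.046)%(2*np.pi); print(n,m.sum(),np.percentile(a,[10,50,90])-3.316)
E
python3 lev.py
```

```text
t 18.425 jig [-97.9 -63.6  17.5] psi -23.1 Fjig [-0.06 -0.35 -0.23] q [-0.57  0.2   0.61  2.12 -0.16  0.86  1.13]
goal (np.float64(-98.3), np.float64(-63.7), 16, np.float64(-22.7)) world [ 0.454 -0.044  0.016] shift/row [ 0.008 -0.005  0.038] turn/row [ 0.007  0.008 -0.05 ]
goal (np.float64(-73.6), np.float64(-75.8), 16, np.float64(-5.5)) world [ 0.477 -0.061  0.016] shift/row [-0.679 -0.041  0.039] turn/row [ 0.006  0.009 -2.2  ]
goal (np.float64(-46.4), np.float64(-80.0), 16, np.float64(11.7)) world [ 0.503 -0.07   0.016] shift/row [-1.346  0.129  0.04 ] turn/row [ 0.005  0.009 -4.35 ]
goal (np.float64(-25.4), np.float64(-77.7), 16, np.float64(24.9)) world [ 0.524 -0.071  0.016] shift/row [-1.806  0.388  0.04 ] turn/row [ 4.e-03  1.e-02 -6.e+00]
goal (np.float64(-19.2), np.float64(-76.0), 16, np.float64(28.9)) world [ 0.53  -0.071  0.016] shift/row [-1.932  0.488  0.041] turn/row [ 3.0e-03  1.0e-02 -6.5e+00]
goal (np.float64(-14.8), np.float64(-74.5), 16, np.float64(31.7)) world [ 0.535 -0.07   0.016] shift/row [-2.018  0.566  0.041] turn/row [ 3.00e-03  1.00e-02 -6.85e+00]
goal (n
[... 343 characters left out ...]
                                                          ~~~~~~~~~~~~~^^^^^^^^^^^^^^
    return _quantile_unchecked(
        a, q, axis, out, overwrite_input, method, keepdims, weights)
    return _ureduce(a,
                    func=_quantile_ureduce_func,
    ...<5 lines>...
                    overwrite_input=overwrite_input,
                    method=method)
    r = func(a, **kwargs)
    result = _quantile(arr,
                       quantiles=q,
    ...<2 lines>...
                       out=out,
                       weights=wgt)
    slices_having_nans = np.isnan(arr[-1, ...])
                                  ~~~^^^^^^^^^
IndexError: index -1 is out of bounds for axis 0 with size 0
```

carry_out:
  moves:
    - [-0.158, -0.028, 0, 0, 0, -0.5]
    - [-0.158, -0.028, 0, 0, 0, -0.5]
    - [-0.158, -0.028, 0, 0, 0, -0.5]
    - [-0.158, -0.028, 0, 0, 0, -0.5]
    - [-0.158, -0.028, 0, 0, 0, -0.5]
    - [-0.158, -0.028, 0, 0, 0, -0.5]
    - [-0.158, -0.028, 0, 0, 0, -0.5]
    - [-0.158, -0.028, 0, 0, 0, -0.5]
    - [-0.158, -0.028, 0, 0, 0, -0.5]
    - [-0.158, -0.028, 0, 0, 0, -0.5]
    - [0, 0, 0, 0, 0, 0]

```text
time: 19.85
ee_pos: [0.511, -0.0707, 0.017]
eef_rot: [-0.057, 0.998, -0.0, 0.0]
ft_force: [-0.5, -0.6, 0.9]
width: 0.0004
grip_force: 0.0
```

```bash
sed -i 's/    a=np.arctan2/    if m.sum()<5: print(n,m.sum()); continue\n&/; s/(1.0,1.3,1.6,1.83/(1.83/' lev.py; python3 lev.py
```

```text
t 19.85 jig [-37.8 -79.5  17. ] psi 16.9 Fjig [-0.33 -0.72  0.94] q [-0.38  0.32  0.5   1.97 -0.2   0.89  1.9 ]
goal (np.float64(-25.4), np.float64(-77.7), 16, np.float64(24.9)) world [ 0.524 -0.071  0.016] shift/row [-0.31  -0.046  0.024] turn/row [-0.     0.003 -1.001]
goal (np.float64(-19.2), np.float64(-76.0), 16, np.float64(28.9)) world [ 0.53  -0.071  0.016] shift/row [-0.471 -0.051  0.024] turn/row [-1.000e-03  3.000e-03 -1.501e+00]
goal (np.float64(-14.8), np.float64(-74.5), 16, np.float64(31.7)) world [ 0.535 -0.07   0.016] shift/row [-0.587 -0.047  0.024] turn/row [-1.000e-03  3.000e-03 -1.851e+00]
goal (np.float64(-10.5), np.float64(-72.9), 16, np.float64(34.6)) world [ 0.539 -0.069  0.016] shift/row [-0.701 -0.04   0.024] turn/row [-1.000e-03  3.000e-03 -2.214e+00]
top 41 [1.54980749 1.71743268 1.86350587]
scene 228 [1.56840367 1.67642454 1.7624164 ]
```

Lever at about 1.69, as intended. Now slowly to contact.

carry_out:
  moves:
    - [-0.158, -0.028, 0, 0, 0, -0.5]
    - [-0.158, -0.028, 0, 0, 0, -0.5]
    - [-0.04, -0.007, 0, 0, 0, -0.125]
    - [-0.04, -0.007, 0, 0, 0, -0.125]
    - [0, 0, 0, 0, 0, 0]

```text
time: 20.58
ee_pos: [0.5259, -0.0709, 0.0165]
eef_rot: [-0.144, 0.99, 0.0, -0.001]
ft_force: [-5.0, -0.6, 2.6]
width: 0.0005
grip_force: 2.4
```

```bash
python3 lev.py
```

```text
t 20.575 jig [-23.2 -77.1  16.5] psi 26.9 Fjig [-4.84 -1.48  2.65] q [-0.35  0.35  0.46  1.93 -0.2   0.9   2.07]
goal (np.float64(-25.4), np.float64(-77.7), 16, np.float64(24.9)) world [ 0.524 -0.071  0.016] shift/row [0.057 0.012 0.012] turn/row [ 0.004 -0.011  0.251]
goal (np.float64(-19.2), np.float64(-76.0), 16, np.float64(28.9)) world [ 0.53  -0.071  0.016] shift/row [-0.101 -0.021  0.012] turn/row [ 0.004 -0.01  -0.249]
goal (np.float64(-14.8), np.float64(-74.5), 16, np.float64(31.7)) world [ 0.535 -0.07   0.016] shift/row [-0.216 -0.037  0.012] turn/row [ 0.005 -0.01  -0.599]
goal (np.float64(-10.5), np.float64(-72.9), 16, np.float64(34.6)) world [ 0.539 -0.069  0.016] shift/row [-0.33  -0.05   0.011] turn/row [ 0.005 -0.01  -0.961]
top 48 [1.71869338 1.88312593 2.0006481 ]
scene 242 [1.74193982 1.83057331 1.93931304]
```

carry_out:
  moves:
    - [-0.04, -0.007, 0, 0, 0, -0.1]
    - [-0.04, -0.007, 0, 0, 0, -0.1]
    - [0, 0, 0, 0, 0, 0]

```text
time: 21.05
ee_pos: [0.5283, -0.0708, 0.0163]
eef_rot: [-0.158, 0.988, 0.0, -0.002]
ft_force: [-7.5, -1.1, 5.6]
width: 0.0006
grip_force: 4.4
```

carry_out:
  moves:
    - [-0.04, -0.005, 0, 0, 0, 0]
    - [-0.03, -0.005, 0, 0, 0, 0]
    - [0, 0, 0, 0, 0, 0]

```text
time: 21.42
ee_pos: [0.5299, -0.0705, 0.016]
eef_rot: [-0.157, 0.988, 0.0, -0.003]
ft_force: [-13.9, -2.2, 7.9]
width: 0.001
grip_force: 6.6
```

```bash
python3 lev.py | grep -v goal
```

```text
t 21.425 jig [-19.3 -76.   16. ] psi 28.5 Fjig [-13.29  -4.67   7.9 ] q [-0.34  0.36  0.45  1.92 -0.2   0.91  2.1 ]
top 41 [1.79041797 1.94095839 2.0437152 ]
scene 252 [1.78403009 1.8775392  2.00992813]
```

carry_out:
  moves:
    - [0.2, 0, 0, 0, 0, 0]
    - [0.4, 0, 0, 0, 0, 0]
    - [0.1, 0, -0.8, 0, 0, 0]
    - [0, 0, -0.8, 0, 0, 0.5]
    - [0, 0, -0.8, 0, 0, 1]
    - [0, 0, 0, 0, 0, 1]
    - [0, 0, 0, 0, 0, 1.0]
    - [0, 0, 0, 0, 0, 0]

```text
time: 22.52
ee_pos: [0.5059, -0.0788, 0.1127]
eef_rot: [0.085, 0.996, 0.0, 0.0]
ft_force: [0.7, -0.4, -0.0]
width: 0.0008
grip_force: 0.0
```

```bash
python3 lev.py | grep -v goal; python3 -c "
from h import *
go(115,-45,110,0,6);go(115,-45,53,0)"
```

```text
t 22.525 jig [-41.4 -88.4 112.7] psi 0.6 Fjig [ 0.79 -0.3  -0.02] q [-0.43  0.17  0.55  1.91 -0.1   1.09  1.56]
top 173 [1.76385685 1.8797345  1.98930175]
scene 400 [1.7846689  1.88392922 2.36413355]
goal (115, -45, 110, 0) world [ 0.668 -0.064  0.11 ] shift/row [-0.654  0.172  0.011] turn/row [0.    0.    0.016]
goal (115, -45, 53, 0) world [ 0.668 -0.064  0.053] shift/row [-3.923  1.031  1.491] turn/row [0.002 0.001 0.095]
```

Lever holds at about 1.88. Next, over to the far side of the guide.

carry_out:
  moves:
    - [-0.65, 0.17, 0, 0, 0, 0.1]
    - [-0.65, 0.17, 0, 0, 0, 0]
    - [-0.65, 0.17, 0, 0, 0, 0]
    - [-0.65, 0.17, 0, 0, 0, 0]
    - [-0.65, 0.17, 0, 0, 0, 0]
    - [-0.67, 0.17, 0, 0, 0, 0]
    - [0, 0, 0.3, 0, 0, 0]
    - [0, 0, 0.4, 0, 0, 0]
    - [0, 0, 0.4, 0, 0, 0]
    - [0, 0, 0.4, 0, 0, 0]
    - [0, 0, 0, 0, 0, 0]

```text
time: 24.0
ee_pos: [0.6666, -0.0668, 0.0509]
eef_rot: [0.092, 0.996, -0.0, -0.001]
ft_force: [-0.4, 0.4, 0.4]
width: 0.0007
grip_force: 0.0
```

```bash
cat > gd.py <<'E'
from h import *
st()
for a in (1.0,.3,.1,0.0):
    p=a-2.576; u=np.array([np.cos(p),np.sin(p)]); t=np.array([u[1],-u[0]])
    q=np.array([80,60])+105*u-23.5*t; go(*q.round(1),53,round(np.degrees(p)+90,1))
for n in("top","scene"):
    c,W=cam(n); J=toj(W,F); x,y,z=J[...,0],J[...,1],J[...,2]; rr=np.hypot(x-.08,y-.06)
    px=c["pixels"].astype(int); m=(z>.070)&(z<.079)&(rr>.03)&(rr<.116)&(y<.06)&(px.min(-1)>110)
    a=np.arctan2(y[m]-.06,x[m]-.08)+2.576; print(n,m.sum(),np.percentile(a,[10,50,90]) if m.sum()>5 else "")
E
python3 gd.py
```

```text
t 24.0 jig [114.5 -47.7  50.9] psi -0.2 Fjig [-0.47  0.3   0.36] q [-0.32  0.6   0.49  1.52 -0.3   1.1   1.63]
goal (np.float64(103.0), np.float64(-45.1), 53, np.float64(-0.3)) world [ 0.656 -0.062  0.053] shift/row [ 0.288  0.064 -0.051] turn/row [-0.002 -0.019  0.011]
goal (np.float64(29.8), np.float64(-35.2), 53, np.float64(-40.4)) world [ 0.586 -0.039  0.053] shift/row [ 2.119  0.305 -0.047] turn/row [-0.009 -0.018  5.024]
goal (np.float64(11.9), np.float64(-23.3), 53, np.float64(-51.9)) world [ 0.57  -0.024  0.053] shift/row [ 2.568  0.6   -0.045] turn/row [-0.01  -0.017  6.461]
goal (np.float64(3.9), np.float64(-16.1), 53, np.float64(-57.6)) world [ 0.563 -0.016  0.053] shift/row [ 2.768  0.78  -0.045] turn/row [-0.011 -0.016  7.174]
top 3 
scene 451 [0.83882329 1.01300911 1.23112337]
```

carry_out:
  moves:
    - [0.1, 0.06, -0.07, 0, 0, 0]
    - [0.1, 0, 0, 0, 0, 0]
    - [0.08, 0, 0, 0, 0, 0]
    - [0.184, -0.035, 0, 0, 0, 0.5]
    - [0.184, -0.035, 0, 0, 0, 0.5]
    - [0.184, -0.035, 0, 0, 0, 0.5]
    - [0.184, -0.035, 0, 0, 0, 0.5]
    - [0.184, -0.035, 0, 0, 0, 0.5]
    - [0.184, -0.035, 0, 0, 0, 0.5]
    - [0.184, -0.035, 0, 0, 0, 0.5]
    - [0.184, -0.035, 0, 0, 0, 0.5]
    - [0.184, -0.035, 0, 0, 0, 0.5]
    - [0.184, -0.035, 0, 0, 0, 0.5]
    - [0.184, -0.035, 0, 0, 0, 0.5]
    - [0.184, -0.035, 0, 0, 0, 0.5]
    - [0, 0, 0, 0, 0, 0]

```text
time: 26.1
ee_pos: [0.5759, -0.0296, 0.0555]
eef_rot: [0.489, 0.872, 0.0, -0.0]
ft_force: [0.5, 0.2, -0.0]
width: 0.001
grip_force: 0.0
```

```bash
python3 gd.py
```

```text
t 26.1 jig [ 18.6 -27.4  55.5] psi -48.2 Fjig [ 0.42  0.31 -0.05] q [-0.6   0.44  0.7   1.8  -0.32  1.03  0.78]
goal (np.float64(103.0), np.float64(-45.1), 53, np.float64(-0.3)) world [ 0.656 -0.062  0.053] shift/row [-1.737  1.277  0.061] turn/row [ 3.000e-03 -3.000e-03 -5.981e+00]
goal (np.float64(29.8), np.float64(-35.2), 53, np.float64(-40.4)) world [ 0.586 -0.039  0.053] shift/row [-0.332  0.079  0.062] turn/row [ 0.002 -0.004 -0.969]
goal (np.float64(11.9), np.float64(-23.3), 53, np.float64(-51.9)) world [ 0.57  -0.024  0.053] shift/row [ 0.188 -0.055  0.062] turn/row [ 0.001 -0.004  0.469]
goal (np.float64(3.9), np.float64(-16.1), 53, np.float64(-57.6)) world [ 0.563 -0.016  0.053] shift/row [ 0.455 -0.084  0.062] turn/row [ 1.000e-03 -4.000e-03  1.181e+00]
top 0 
scene 85 [-0.36344279 -0.0057213   0.05451338]
```

carry_out:
  moves:
    - [0.184, -0.035, 0, 0, 0, 0.5]
    - [0.15, -0.03, 0, 0, 0, 0.4]
    - [0.06, -0.01, 0, 0, 0, 0.15]
    - [0.05, 0, 0, 0, 0, 0]
    - [0, 0, 0, 0, 0, 0]

```text
time: 26.82
ee_pos: [0.5653, -0.0161, 0.0555]
eef_rot: [0.551, 0.834, 0.0, 0.0]
ft_force: [0.5, 0.7, -0.5]
width: -0.0
grip_force: 0.1
```

```bash
python3 gd.py
```

```text
t 26.825 jig [  5.7 -16.   55.5] psi -56.6 Fjig [ 0.37  0.73 -0.47] q [-0.65  0.42  0.73  1.83 -0.33  1.02  0.61]
goal (np.float64(103.0), np.float64(-45.1), 53, np.float64(-0.3)) world [ 0.656 -0.062  0.053] shift/row [-1.947  1.628  0.062] turn/row [ 1.000e-03  0.000e+00 -7.032e+00]
goal (np.float64(29.8), np.float64(-35.2), 53, np.float64(-40.4)) world [ 0.586 -0.039  0.053] shift/row [-0.732  0.238  0.062] turn/row [ 1.00e-03  0.00e+00 -2.02e+00]
goal (np.float64(11.9), np.float64(-23.3), 53, np.float64(-51.9)) world [ 0.57  -0.024  0.053] shift/row [-0.237  0.028  0.062] turn/row [ 0.001  0.    -0.582]
goal (np.float64(3.9), np.float64(-16.1), 53, np.float64(-57.6)) world [ 0.563 -0.016  0.053] shift/row [ 0.024 -0.04   0.062] turn/row [0.001 0.    0.13 ]
top 0 
scene 1
```

carry_out:
  moves:
    - [0.04, 0, 0, 0, 0, 0]
    - [0.04, 0, 0, 0, 0, 0]
    - [0, 0, 0, 0, 0, 0]

```text
time: 27.3
ee_pos: [0.5651, -0.0156, 0.0557]
eef_rot: [0.552, 0.834, -0.001, 0.002]
ft_force: [6.7, -8.6, -4.7]
width: 0.0006
grip_force: 5.1
```

carry_out:
  moves:
    - [-0.2, 0, 0, 0, 0, 0]
    - [-0.4, 0, 0, 0, 0, 0]
    - [-0.1, 0, -0.7, 0, 0, 0]
    - [0, 0, -0.9, 0, 0, 0]
    - [0, 0, -0.9, 0, 0, 0]
    - [0, 0, -0.9, 0, 0, 0]
    - [0.8, 0, 0, 0, 0, 0]
    - [0.9, 0, 0, 0, 0, 0]
    - [0.9, 0, 0, 0, 0, 0]
    - [0.9, 0, 0, 0, 0, 0]
    - [0.9, 0, 0, 0, 0, 0]
    - [0.9, 0, 0, 0, 0, 0]
    - [0.9, 0, 0, 0, 0, 0]
    - [0.9, 0, 0, 0, 0, 0]
    - [0.9, 0, 0, 0, 0, 0]
    - [0.9, 0, 0, 0, 0, 0]
    - [0, 0, 0, 0, 0, 0]

```text
time: 29.42
ee_pos: [0.4346, 0.2912, 0.1913]
eef_rot: [0.55, 0.835, -0.0, -0.0]
ft_force: [0.9, -0.5, 0.6]
width: 0.0003
grip_force: 0.0
```

```bash
python3 gd.py|grep -v goal; python3 blk.py; python3 lev.py|grep -v goal
python3 - <<'E'
from h import *
a,_=cam("top"); b,_=cam("scene")
save("c5",np.hstack([a["pixels"][150:310,250:450],b["pixels"][190:350,220:420]]),2)
E
```

```text
t 29.425 jig [-178.1  262.7  191.3] psi -56.4 Fjig [ 0.98 -0.33  0.57] q [-1.2   0.12  0.57  1.79 -0.07  1.26 -0.21]
top 586 [-0.16103284  0.00698077  0.17707407]
scene 401 [-0.21345286 -0.01159202  0.15328759]
t 29.525 jig [-176.   260.   191.5] psi -56.6 Fjig [ 0.1   0.11 -0.02] q [-1.2   0.12  0.57  1.79 -0.07  1.26 -0.21]
top 419 [-7.1 13.4] [61.8 74.4] 89.8 mean [ 6.2 13.6] y range [-17.4557282   43.61435192] x [-15.18391784  29.09510678]
scene 344 [ 6.2 13.5] [47.2 64. ] 1.6 mean [2.6 6.9] y range [-17.50039292  44.63743824] x [-16.05825035  29.27473104]
t 29.625 jig [-175.6  259.5  191.5] psi -56.7 Fjig [-0.62  0.03  0.3 ] q [-1.2   0.12  0.57  1.79 -0.07  1.26 -0.21]
top 424 [1.79885719 1.88639212 1.97129232]
scene 395 [1.79185345 1.88112991 2.31343768]
```

View pics/c5.png

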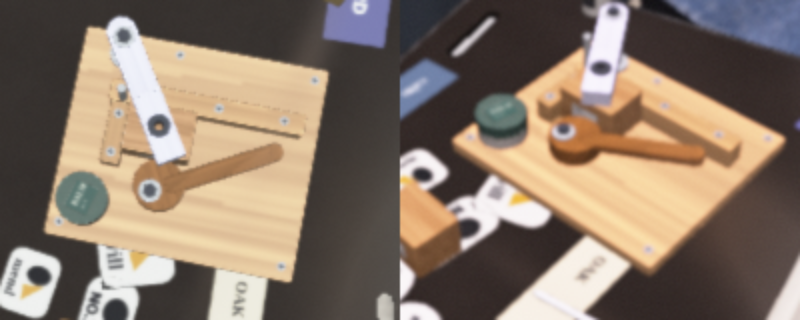

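The block is seated in its corner at about (7, 13.5). The cam bears on it at about 1.88 rad after being pushed with 14 N, and the guide is on its stop with its bush at (158,125), over the middle of the block. I'm handing in the job.

```bash
python3 -c "
from h import *
print(r.close_job())"
```

```text
the job is handed in; nothing more can be done
None
```

I handed the job in at about 30 s, but no verdict came back. By camera, the block is in its corner within about 1 mm, the lever held at 1.88 rad after a 14 N push (I did not measure the cam's own force on the block), and the guide is on its stop over the block's middle.

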